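Trade places on the riser blocks

ROBOT

A 6-joint arm with a two-finger parallel gripper is mounted at the origin on a cart in front of the work surface, level with it; the furniture and walls round the work are solid. World frame = base frame: x ahead of the robot, y to its left, z up, the work surface at z = 0. Lengths are in m, angles in rad, forces in N, time in s.
With the tool pointing down it reaches from about 0.35 to 0.975 m from the base axis. Payload 4.9 kg.
Tool frame: the origin (TCP) lies at the very end of the fingers, on their centre line; the grasp point (between the pads) lies manip.grip_point_offset behind it (manip.grip_point_offset is the distance from the TCP to the grasp point, in m); z points along the fingers, y is the line along which they close (so a half turn about z gives the same grasp; the last joint's range is limited). The gripper opens to 85 mm and grips with 20 to 120 N. Pads are 22 mm wide; open, the fingers measure 114 mm over their backs; the gripper's body (76 mm by 85 mm) begins 54 mm behind the grasp point. The pads swing forward as they close: fully open they stand 13 mm farther back than shut.
Start: joints at [-1.395, 0.053, 1.613, -0, 1.476, -0.119], TCP at [0.182, -0.598, 0.231] pointing down, gripper open.
Joint ranges: [-3.01, 3.01], [-1.01, 2.22], [0.06, 2.58], [-1.02, 4.17], [0.09, 2.62], [-3.14, 3.14]. Speed limits (rad/s): [2.57, 2.57, 3.14, 3.14, 3.14, 3.14].

INTERFACE

Orientations are given as a unit quaternion [w, x, y, z].
In Python, from plant import manip gives the robot as it stands.
- The arm moves only by the shell command python3 -m crank 'ROWS' [OPENING]. ROWS is JSON, a list of rows, each an object of numbers: "x", "y", "z": the shift along the tool's x, y, z in cm; "turn": the turn about the tool's z in rad. In form: [{"x": .., "y": .., "z": .., "turn": ..}, ...]. A call has 1 to 5 rows; each row shifts and turns the commanded pose from where the row before left it, along the tool's axes as they then stand; what a row does not reach is not made up. A row lasts 1/10 s, in which the tool goes at most 50 mm and 8.59 degrees, less where a joint would pass 70% of its speed; a pose out of reach is approached as far as the arm can. A call with a gripper value outside its range is refused whole. OPENING is the opening in per cent of the stroke, from 0 (shut) to 100 (fully open), set as the call begins (- or left out, the last holds). The fingers move at their own pace and stop on an object; the grip force is fixed at half the most. Time passes only in rows, so rows that do not move let the fingers close. It gives the time, the measured TCP pose, the force, the opening and the grip force at its end, in the units of the state.
- manip.state(): the state, without advancing time (a new reading comes with each control period).
- manip.grab_frame(name): name is "scene" or "top"; returns (picture, depth): 480x640x3 uint8, red, green, blue; 480x640 float32, m along the optical axis (not along the pixel's ray), 0 where there is no reading.
- manip.camera_model(name): a dict with "mtx" (3x3 intrinsics, pixels), "world_to_cam" (4x4, takes a point from world to camera coordinates). Camera axes: x right, y down, z forward; pixel columns grow to the right and rows downward; lengths in m; the calibration is good to about 2 mm. A picture is of the moment at which its call begins. camera_model takes no time and is no camera call.
- manip.job_done(): hands the job in; it is judged then, once.
The state is a dict: "time": time; "joint_pos": joint angles; "joint_vel": joint speeds; "joint_efforts": joint torques, N m; "tool_pos": TCP position; "tool_rot": TCP orientation; "contact_force": force on the tool from outside, world axes, zero at the start; "ft_torque": the same for the moment, N m; "gripper_width": opening from 0.0 (shut) to 1.0 (fully open); "grasp_force": force on a finger pad.
Only numpy, scipy, OpenCV 4.12 (cv2) and the standard library are available. Lean on these libraries where they do the work, as an engineer would, in place of code of your own. Each camera call takes 0.05 s, during which the arm holds its last target. There are 200 camera calls.

TASK

The tall bottles stand on the tall wooden riser blocks and the short things on the low ones; trade them over: the nozzle bottle onto the low round block, the capped bottle onto the low square block, the open jar onto the tall round block and the cork block onto the tall square block. Every block is taken, so park things on the empty cardboard mat on the way. Stand each thing upright in the middle of its block, knock nothing over, and leave the mat empty at the end.

Things in the scene. Friction and masses are not known exactly. Their poses are not given: they have to be found in the camera images.
- nozzle_bottle: Slim round plastic paint bottle, dark body with a pale label and a white cap that ends in a narrow nozzle; starts upright on a tall block. Body 47 mm across up to a height of 96 mm, cap 40 mm across up to 112 mm, nozzle to 120 mm; about 0.17 kg. Take it round the body, any direction. Origin: centre of the underside, z up.
- cap_bottle: Round white plastic paint bottle closed with a broad ribbed white cap; starts upright on a tall block. Body 54 mm across up to a height of 106 mm, cap 46 mm across up to 125 mm; about 0.17 kg. Take it round the body, any direction. Origin: centre of the underside, z up.
- open_jar: Round white jar without a lid, with an open threaded mouth, shorter than the bottles; starts upright on a low block. Body 54 mm across, 95 mm high overall, narrower at the neck (top 20 mm). Take it round the body, any direction. Origin: centre of the underside, z up.
- cork_block: Cork sanding block with a pale felt face on top, starting on a low block: 33 mm along its x, 46 mm along its y, 42 mm high; about 0.09 kg. Take it across the 33 mm (its x) or the 46 mm. Origin: centre of the underside, z up.
- round_low: Low round riser block of pale wood, a disc 92 mm across with a flat top 20 mm above the table. Place of the nozzle bottle. Fixed to the table. Origin: centre of its underside, on the table; z up.
- square_low: Low square riser block of pale wood, 90 x 90 mm, flat top 20 mm above the table. Place of the capped bottle. Fixed to the table. Origin: centre of its underside, on the table; z up.
- round_tall: Tall round riser block of pale wood, 92 mm across, flat top 60 mm above the table. Place of the open jar. Fixed to the table. Origin: centre of its underside, on the table; z up.
- square_tall: Tall square riser block of pale wood, 90 x 90 mm, flat top 60 mm above the table. Place of the cork block. Fixed to the table. Origin: centre of its underside, on the table; z up.
- mat: Empty brown cardboard mat lying flat on the table, 100 x 100 x 3 mm: the free spot for parking one thing on the way. The mat and the blocks lie at least 14 cm apart, centre to centre; within 10 cm of them only flat things up to 25 mm high lie about. Fixed to the table. Origin: centre of its underside, on the table; z up.
There are look-alikes about, which are no part of the job. What is meant by the cork_block is not green, and is the smaller of those in its own colour.

How it is judged:
By the outcome, as a careful person would: the job done as asked, in the order asked, and still so for the second after the job is handed in, with the robot touching nothing.
It also fails if it takes over 144 s, if anything falls off the work surface, if the arm or the gripper's body presses on something with over 40 N, if the wrist force passes 120 N, or if a joint passes its speed limit or range.

## Working session

There is one attempt and no reset: what is moved stays moved. The work goes in short steps, Python scripts to look and compute and a shell command to move; the robot and the scene stay as the last step left them, time stands still between calls to the robot, and variables do not carry over. Pictures are saved under pics/ and viewed, at most 14 in all, crops included, and the job is handed in when it is done.

```bash
ls; mkdir -p pics
python3 - <<'E'
from plant import manip
import cv2,numpy as np
print(manip.grip_point_offset, manip.state())
for n in("scene","top"):
    p,d=manip.grab_frame(n); cv2.imwrite(f"pics/{n}0.png",p[:,:,::-1]); np.savez(f"{n}0.npz",p=p,d=d)
    m=manip.camera_model(n);print(n,m['mtx'],np.linalg.inv(m['world_to_cam']).round(3),(d>0).mean())
E
```

```text
pics
0.0187 {'time': 0.0, 'joint_pos': array([-1.39498318e+00,  5.33861601e-02,  1.61430029e+00,  3.21571509e-05,
        1.47596543e+00, -1.19018783e-01]), 'joint_vel': array([-3.93273588e-04,  1.08626375e-05, -3.37958749e-04,  4.27818704e-04,
       -7.23522840e-04,  8.51692027e-04]), 'joint_efforts': array([ 2.82885139e-04, -3.93683338e+01, -3.70175672e+01, -1.59381507e-04,
        7.02486388e-03,  1.01444238e-05]), 'tool_pos': array([ 0.18150129, -0.59742238,  0.23004108]), 'tool_rot': array([-1.02965097e-03,  9.89153631e-01,  1.46881017e-01, -1.32358361e-05]), 'contact_force': array([ 0.128175  , -0.02556588, -0.18900481]), 'ft_torque': array([0.03378404, 0.0160494 , 0.01143802]), 'grasp_force': 0.0, 'gripper_width': 1.0003027561916964}
scene [[455.23465133   0.         319.53471259]
 [  0.         455.23465133 239.66899654]
 [  0.           0.           1.        ]] [[-0.464 -0.409  0.786 -0.38 ]
 [-0.885  0.194 -0.422  0.467]
 [ 0.02  -0.892 -0.452  0.591]
 [ 0.     0.     0.     1.   ]] 0.9280794270833334
top [[460.97297622   0.         326.48844144]
 [  0.         460.97297622 245.12858898]
 [  0.           0.           1.        ]] [[-0.004 -0.991  0.133  0.407]
 [-1.     0.003 -0.007 -0.022]
 [ 0.007 -0.133 -0.991  1.035]
 [ 0.     0.     0.     1.   ]] 0.9960481770833334
```

View pics/scene0.png

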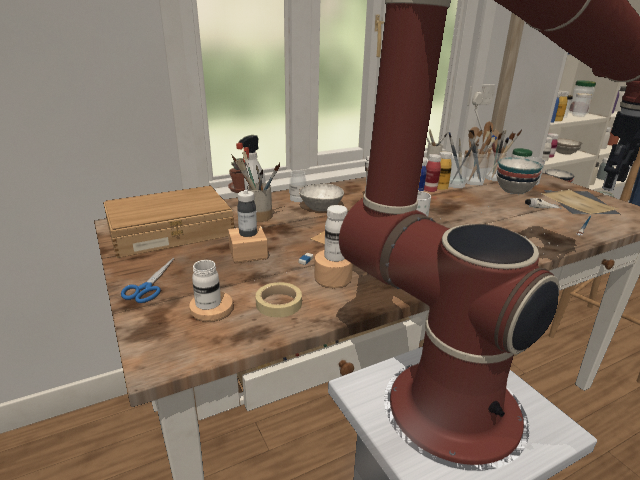

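View pics/top0.png

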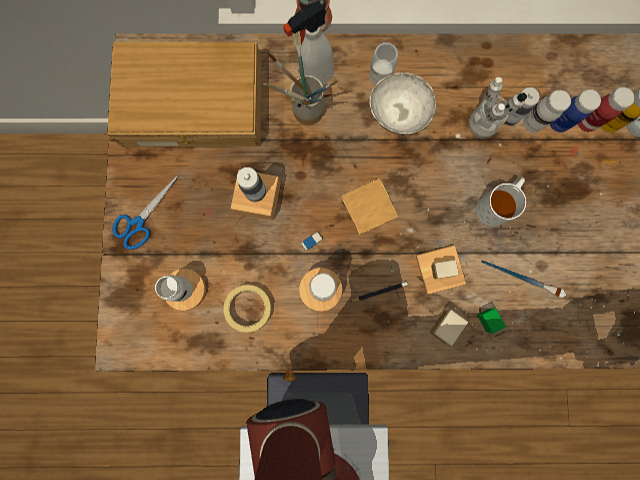

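The scene view shows the jar at (206,285), the capped bottle at (336,235) and the nozzle bottle at (247,212). The arm hides the rest.

The top view shows:
- nozzle bottle on the tall square block, about (257,190)
- capped bottle on the tall round block, (321,288)
- jar on the low round block, (183,289)
- cork on the low square block, (441,268)
- mat at (370,206)
- decoys: a larger cork at (450,326) and a green one at (491,320)

```bash
cat > h.py <<'E'
import numpy as np,cv2
from plant import manip
def cloud(n,d):
    m=manip.camera_model(n);K=m['mtx'];T=np.linalg.inv(m['world_to_cam'])
    v,u=np.mgrid[:480,:640]
    P=np.stack([(u-K[0,2])/K[0,0]*d,(v-K[1,2])/K[1,1]*d,d],-1)@T[:3,:3].T+T[:3,3]
    P[d==0]=np.nan
    return P
def ray(n,u,v,z):
    m=manip.camera_model(n);K=m['mtx'];T=np.linalg.inv(m['world_to_cam'])
    r=T[:3,:3]@np.array([(u-K[0,2])/K[0,0],(v-K[1,2])/K[1,1],1]);c=T[:3,3]
    return (c+r*(z-c[2])/r[2])[:2]
def proj(n,p):
    m=manip.camera_model(n);q=m['mtx']@(m['world_to_cam']@np.r_[p,1])[:3];return q[:2]/q[2]
def comp(P,lo,hi,c,r):
    "largest blob with height lo..hi within r of pixel c"
    M=((P[...,2]>lo)&(P[...,2]<hi)).astype(np.uint8)
    k=np.zeros_like(M);cv2.circle(k,c,r,1,-1);M&=k
    n,L,S,_=cv2.connectedComponentsWithStats(M)
    if n<2:return M
    return (L==1+S[1:,4].argmax()).astype(np.uint8)
E
python3 - <<'E'
from h import *
for n,C in (("top",dict(nozz=(248,175),sqt=(257,192),cap=(322,286),rt=(321,288),jar=(172,287),rl=(183,289),cork=(446,268),sql=(441,269),mat=(370,206),cork2=(450,325),green=(491,320))),
            ("scene",dict(nozz=(247,212),sqt=(248,240),cap=(337,230),rt=(333,265),jar=(206,280),rl=(211,305)))):
    d=np.load(n+"0.npz")['d'];P=cloud(n,d)
    k=np.nanmedian(P[330:350,180:230,2]) if n=="top" else np.nan
    print(n,"table z",k)
    for nm,c in C.items():
        z=P[c[1]-35:c[1]+36,c[0]-35:c[0]+36,2].ravel()*1000
        h,_=np.histogram(z[~np.isnan(z)],np.arange(-10,210,5));e=np.arange(-10,205,5)
        print(nm,{int(a):int(b) for a,b in zip(e,h) if b>25})
E
```

```text
top table z -0.0005866831588654531
nozz {-10: 37, -5: 1637, 0: 1301, 5: 56, 10: 48, 15: 45, 20: 38, 25: 44, 30: 58, 35: 46, 40: 47, 55: 545, 60: 361, 135: 30, 140: 36, 145: 41, 165: 33, 170: 289}
sqt {-5: 1649, 0: 1358, 10: 27, 15: 26, 20: 26, 30: 33, 40: 30, 45: 27, 50: 35, 55: 610, 60: 397, 135: 30, 140: 36, 145: 41, 165: 33, 170: 289}
cap {-10: 69, -5: 2155, 0: 1277, 55: 522, 60: 332, 145: 37, 150: 43, 180: 190, 185: 295}
rt {-10: 65, -5: 2149, 0: 1288, 55: 522, 60: 332, 145: 37, 150: 43, 180: 190, 185: 295}
jar {-10: 67, -5: 1929, 0: 1429, 10: 33, 15: 444, 20: 287, 70: 70, 75: 220, 80: 30, 85: 36, 90: 65, 95: 57, 100: 33, 105: 40, 110: 79}
rl {-10: 61, -5: 1925, 0: 1432, 10: 33, 15: 444, 20: 287, 70: 70, 75: 220, 80: 30, 85: 36, 90: 65, 95: 57, 100: 33, 105: 40, 110: 79}
cork {-10: 53, -5: 2005, 0: 1259, 10: 34, 15: 821, 20: 415, 55: 88, 60: 244}
sql {-10: 59, -5: 2008, 0: 1249, 10: 35, 15: 821, 20: 415, 55: 88, 60: 244}
mat {-5: 1950, 0: 2851, 5: 207}
cork2 {-10: 47, -5: 2583, 0: 1433, 5: 41, 10: 29, 15: 69, 20: 41, 25: 26, 30: 28, 50: 132, 55: 506}
green {-10: 49, -5: 2842, 0: 
[... 931 characters left out ...]
 160: 43, 170: 33, 175: 39, 180: 44, 185: 137}
rt {-5: 292, 0: 2061, 5: 112, 10: 125, 15: 79, 20: 78, 25: 101, 30: 68, 35: 67, 40: 72, 45: 73, 50: 64, 55: 83, 60: 267, 65: 37, 70: 35, 75: 37, 80: 30, 85: 31, 90: 32, 95: 27, 100: 26, 105: 33, 115: 30, 125: 29, 130: 26, 135: 31, 200: 33}
jar {-5: 356, 0: 2755, 5: 41, 10: 52, 15: 109, 20: 434, 25: 70, 30: 64, 35: 70, 40: 71, 45: 69, 50: 65, 55: 55, 60: 57, 65: 51, 70: 54, 75: 58, 80: 52, 85: 62, 90: 81, 95: 94, 100: 84, 105: 83, 110: 93, 115: 40}
rl {-5: 397, 0: 2999, 5: 52, 10: 84, 15: 110, 20: 416, 25: 50, 30: 45, 35: 53, 40: 52, 45: 53, 50: 50, 55: 52, 60: 57, 65: 51, 70: 54, 75: 58, 80: 52, 85: 62, 90: 71, 95: 69, 100: 49, 105: 42, 110: 35}
```

```bash
cat > meas.py <<'E'
from h import *
import sys
def circ(P,M):
    (x,y),r=cv2.minEnclosingCircle((P[M>0][:,:2]*1000).astype(np.float32));return np.array([x,y]).round(1),round(2*r,1),np.median(P[M>0][:,2]).round(4)
def rect(P,M):
    r=cv2.minAreaRect((P[M>0][:,:2]*1000).astype(np.float32));return np.round(r[0],1),np.round(r[1],1),round(r[2],1),np.median(P[M>0][:,2]).round(4)
E
python3 - <<'E'
from meas import *
D=np.load("top0.npz");P=cloud("top",D['d']);hsv=cv2.cvtColor(D['p'],cv2.COLOR_RGB2HSV)
print("rl",circ(P,comp(P,.013,.026,(183,289),32)));print("rt",circ(P,comp(P,.054,.066,(321,288),34)))
print("sqt",rect(P,comp(P,.054,.066,(257,192),45)));print("sql",rect(P,comp(P,.014,.026,(441,269),45)))
for h,s in ((370,206),): print("mat hsv",hsv[s-5:s+6,h-5:h+6].reshape(-1,3).mean(0))
Q=P.copy();Q[...,2]=np.where((hsv[...,0]<22)&(hsv[...,1]>90)&(hsv[...,2]>150),P[...,2],9)
print("mat",rect(P,comp(Q,-.005,.01,(370,206),40)))
print("cap",circ(P,comp(P,.178,.195,(322,286),25)));print("nozz capring",circ(P,comp(P,.164,.178,(248,175),25)))
print("jar rim",circ(P,comp(P,.103,.118,(172,287),30)))
print("cork",rect(P,comp(P,.053,.068,(446,268),25)),"cork2",rect(P,comp(P,.045,.062,(450,325),25)))
S=cloud("scene",np.load("scene0.npz")['d'])
print("S rt",circ(S,comp(S,.055,.065,(333,260),40)),"cap",circ(S,comp(S,.182,.19,(337,210),25)))
print("S rl",circ(S,comp(S,.016,.025,(211,305),30)),"jar",circ(S,comp(S,.11,.119,(206,266),25)))
print("S sqt",rect(S,comp(S,.055,.065,(248,235),40)),"noz",circ(S,comp(S,.168,.175,(247,195),15)))
# overhead obstacles near the arm
for z in(.0,):
  for n,c in(("tray",(180,90)),("cup",(310,100)),("spray",(315,30)),("mug",(500,200))):
    q=P[c[1]-12:c[1]+13,c[0]-12:c[0]+13].reshape(-1,3);print(n,np.nanmedian(q[:,:2],0).round(2),np.nanmax(q[:,2]).round(3))
from scipy.spatial.transform import Rotation as R
q=manip.state()['tool_rot'];print(R.from_quat(np.r_[q[1:],q[0]]).as_matrix().round(3))
E
```

```text
rl (array([446.8, 284.2]), 92.3, np.float64(0.0196))
rt (array([444.5, -16.1]), 91.6, np.float64(0.0595))
sqt (array([654. , 127.1]), array([90.3, 90.4]), 79.4, np.float64(0.0595))
sql (array([ 488.4, -282.8]), array([90.2, 90.8]), 14.8, np.float64(0.0192))
mat hsv [ 16.96694215 153.71900826 201.49586777]
mat (array([ 631.9, -132.1]), array([156.4, 133.2]), 33.2, np.float64(0.0022))
cap (array([446.3, -20.9]), 46.3, np.float64(0.1854))
nozz capring (array([655.3, 124.4]), 42.0, np.float64(0.1725))
jar rim (array([447.6, 290.5]), 46.3, np.float64(0.1115))
cork (array([ 486. , -283.8]), array([33. , 46.8]), 8.0, np.float64(0.0614)) cork2 (array([ 363.2, -289.5]), array([45. , 63.1]), 54.2, np.float64(0.0565))
S rt (array([443.1, -12.8]), 94.8, np.float64(0.061)) cap (array([444.2, -19.2]), 50.0, np.float64(0.187))
S rl (array([445. , 285.9]), 94.1, np.float64(0.0212)) jar (array([447.6, 293. ]), 48.3, np.float64(0.1133))
S sqt (array([651.7, 129. ]), array([90., 91.]), 78.3, np.float64(0.0612)) noz (array([653.5, 125.8]), 43.0, np.float64(0.1735))
tray [0.88 0.29] 0.09
cup [0.85 0.01] 0.182
spray [ 0.95 -0.01] 0.236
mug [ 0.64 -0.41] 0.095
[[ 0.957  0.291 -0.   ]
 [ 0.291 -0.957  0.002]
 [ 0.    -0.002 -1.   ]]
```

```bash
python3 - <<'E'
from meas import *
D=np.load("top0.npz");P=cloud("top",D['d']);hsv=cv2.cvtColor(D['p'],cv2.COLOR_RGB2HSV)
M=cv2.inRange(hsv,(12,120,170),(22,190,255));k=np.zeros_like(M);cv2.circle(k,(370,206),42,255,-1)
M=cv2.morphologyEx(M&k,cv2.MORPH_OPEN,np.ones((7,7)));print("mat",rect(P,M))
E
python3 -m crank '[{"turn":0.1},{"turn":0.1},{"turn":0.095},{"x":1,"y":-1},{"x":2,"y":-2}]' 100
```

```text
mat (array([nan, nan]), array([0., 0.]), 0.0, np.float64(nan))schema error: expected keys x, y, z, turn
```

```bash
python3 - <<'E'
from meas import *
D=np.load("top0.npz");P=cloud("top",D['d']);hsv=cv2.cvtColor(D['p'],cv2.COLOR_RGB2HSV)
M=cv2.inRange(hsv,(12,120,160),(22,190,255));k=np.zeros_like(M);cv2.circle(k,(370,206),42,255,-1)
M=cv2.morphologyEx(M&k,cv2.MORPH_OPEN,np.ones((7,7)));M[np.isnan(P[...,2])]=0;print("mat",rect(P,M),(M>0).sum())
for c in((343,205),(379,180),(397,213),(358,234)):print(ray("top",*c,.003))
E
python3 -m crank '[{"x":0,"y":0,"z":0,"turn":0.1},{"x":0,"y":0,"z":0,"turn":0.1},{"x":0,"y":0,"z":0,"turn":0.095},{"x":1,"y":-1,"z":0,"turn":0},{"x":2,"y":-2,"z":0,"turn":0}]' 100
```

```text
mat (array([ 637.3, -128.3]), array([101.5, 101.3]), 24.3, np.float64(0.0027)) 1815
[ 0.63829491 -0.06805652]
[ 0.69690509 -0.15160884]
[ 0.61930131 -0.19123319]
[ 0.57104661 -0.10147612]
time: 0.6
tool_pos: [0.2113, -0.5677, 0.2307]
tool_rot: [-0.0, 1.0, -0.0, -0.0]
contact_force: [0.5, -0.4, 0.6]
gripper_width: 1.001
grasp_force: 0.0
```

```bash
R='' ; python3 -m crank '[{"x":2.2,"y":-3.45,"z":0,"turn":0},{"x":2.2,"y":-3.45,"z":0,"turn":0},{"x":2.2,"y":-3.45,"z":0,"turn":0},{"x":2.2,"y":-3.45,"z":0,"turn":0},{"x":2.2,"y":-3.45,"z":0,"turn":0}]' && python3 -m crank '[{"x":2.2,"y":-3.45,"z":0,"turn":0},{"x":2.2,"y":-3.45,"z":0,"turn":0},{"x":2.2,"y":-3.45,"z":0,"turn":0},{"x":2.2,"y":-3.45,"z":0,"turn":0},{"x":2.2,"y":-3.45,"z":0,"turn":0}]' && python3 -m crank '[{"x":2.2,"y":-3.45,"z":0,"turn":0},{"x":2.2,"y":-3.45,"z":0,"turn":0},{"x":2.2,"y":-3.45,"z":0,"turn":0},{"x":2.2,"y":-3.45,"z":0,"turn":0},{"x":2.2,"y":-3.45,"z":0,"turn":0}]' && python3 -m crank '[{"x":2.2,"y":-3.45,"z":0,"turn":0},{"x":2.2,"y":-3.45,"z":0,"turn":0},{"x":2.2,"y":-3.45,"z":0,"turn":0},{"x":2.2,"y":-3.45,"z":0,"turn":0},{"x":0,"y":0,"z":0,"turn":0}]'
```

```text
time: 1.1
tool_pos: [0.3225, -0.3931, 0.2309]
tool_rot: [-0.0, 1.0, 0.001, 0.0]
contact_force: [0.7, -0.7, 0.1]
gripper_width: 1.006
grasp_force: 0.0
time: 1.6
tool_pos: [0.4322, -0.2206, 0.2311]
tool_rot: [-0.0, 1.0, 0.001, 0.0]
contact_force: [0.3, -0.2, -0.2]
gripper_width: 0.997
grasp_force: 0.0
time: 2.1
tool_pos: [0.5419, -0.048, 0.231]
tool_rot: [-0.0, 1.0, 0.001, -0.0]
contact_force: [0.3, -1.6, 0.3]
gripper_width: 1.001
grasp_force: 0.0
time: 2.6
tool_pos: [0.6303, 0.092, 0.2304]
tool_rot: [-0.001, 1.0, 0.003, -0.0]
contact_force: [-1.7, -1.0, -0.8]
gripper_width: 0.999
grasp_force: 0.0
```

Run:
```python
from meas import *
p,d=manip.grab_frame("scene");np.savez("scene1.npz",p=p,d=d);cv2.imwrite("pics/scene1.png",p[:,:,::-1])
print(proj("scene",[.486,-.284,.062]),proj("scene",[.636,-.129,.003]))
S=cloud("scene",d);c=tuple(int(v) for v in proj("scene",[.486,-.284,.062]))
print("cork",rect(S,comp(S,.056,.068,c,25)))
print("sql",rect(S,comp(S,.016,.026,c,45)))
```

```text
[412.34506739 229.42225706] [334.74008139 237.42601229]
cork (array([ 483.9, -282.7]), array([33.7, 45.1]), 7.1, np.float64(0.063))
sql (array([ 457.3, -289.1]), array([37.6, 90.5]), 20.7, np.float64(0.0211))
```

View pics/scene1.png

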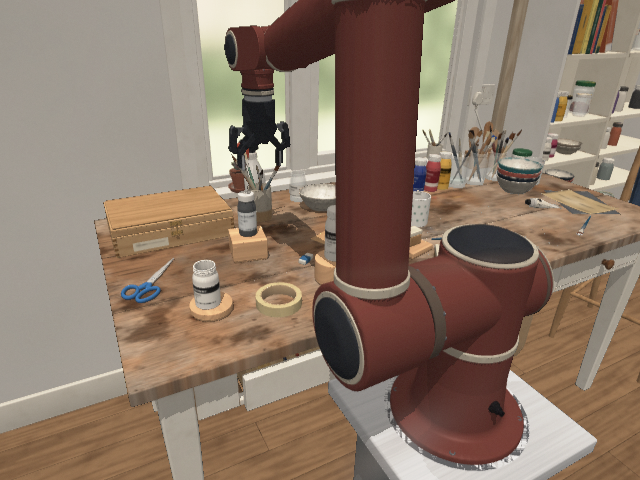

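The view shows the open gripper at (258,150), clear above the nozzle bottle at (247,212). The cork at about (412,235) matches the top view to within 2 mm.

```bash
python3 -m crank '[{"x":1.2,"y":-1.6,"z":0,"turn":0},{"x":1.2,"y":-1.6,"z":0,"turn":0},{"x":0,"y":0,"z":0,"turn":0},{"x":0,"y":0,"z":0,"turn":0},{"x":0,"y":0,"z":0,"turn":0}]'
```

```text
time: 3.15
tool_pos: [0.653, 0.1185, 0.2313]
tool_rot: [0.0, 1.0, -0.0, -0.0]
contact_force: [-0.4, -0.5, -0.5]
gripper_width: 0.998
grasp_force: 0.0
```

```bash
python3 -m crank '[{"x":0.15,"y":-0.65,"z":0,"turn":0},{"x":0,"y":0,"z":2,"turn":0},{"x":0,"y":0,"z":2,"turn":0},{"x":0,"y":0,"z":2,"turn":0},{"x":0,"y":0,"z":2,"turn":0}]' && python3 -m crank '[{"x":0,"y":0,"z":1.5,"turn":0},{"x":0,"y":0,"z":1,"turn":0},{"x":0,"y":0,"z":1,"turn":0},{"x":0,"y":0,"z":0,"turn":0},{"x":0,"y":0,"z":0,"turn":0}]'
```

```text
time: 3.65
tool_pos: [0.6551, 0.1257, 0.1507]
tool_rot: [-0.0, 1.0, -0.0, 0.0]
contact_force: [0.7, 0.6, -0.2]
gripper_width: 0.999
grasp_force: 0.0
time: 4.15
tool_pos: [0.6556, 0.1259, 0.1168]
tool_rot: [-0.0, 1.0, -0.0, 0.0]
contact_force: [-1.1, 0.3, 0.8]
gripper_width: 1.0
grasp_force: 0.0
```

```bash
python3 -m crank '[{"x":0,"y":0,"z":0,"turn":0},{"x":0,"y":0,"z":0,"turn":0},{"x":0,"y":0,"z":0,"turn":0},{"x":0,"y":0,"z":0,"turn":0},{"x":0,"y":0,"z":0,"turn":0}]' 0 &&  python3 -m crank '[{"x":0,"y":0,"z":0,"turn":0},{"x":0,"y":0,"z":0,"turn":0},{"x":0,"y":0,"z":0,"turn":0},{"x":0,"y":0,"z":0,"turn":0},{"x":0,"y":0,"z":0,"turn":0}]'
```

```text
time: 4.65
tool_pos: [0.656, 0.1258, 0.1175]
tool_rot: [0.0, 1.0, -0.0, 0.001]
contact_force: [-0.2, -0.8, 4.2]
gripper_width: 0.518
grasp_force: 61.9
time: 5.15
tool_pos: [0.656, 0.1258, 0.1175]
tool_rot: [0.0, 1.0, -0.0, 0.001]
contact_force: [-0.7, -2.0, 5.9]
gripper_width: 0.518
grasp_force: 62.0
```

```bash
python3 -m crank '[{"x":0,"y":0,"z":-0.5,"turn":0},{"x":0,"y":0,"z":-1,"turn":0},{"x":0,"y":0,"z":-1.5,"turn":0},{"x":0,"y":0,"z":-1.5,"turn":0},{"x":0,"y":0,"z":0,"turn":0}]' && python3 -m crank '[{"x":-0.1,"y":1,"z":0,"turn":0},{"x":-0.2,"y":2,"z":0,"turn":0},{"x":-0.2,"y":3,"z":0,"turn":0},{"x":-0.2,"y":3,"z":0,"turn":0},{"x":-0.2,"y":3,"z":0,"turn":0}]' && python3 -m crank '[{"x":-0.2,"y":3,"z":0,"turn":0},{"x":-0.2,"y":3,"z":0,"turn":0},{"x":-0.2,"y":3,"z":0,"turn":0},{"x":-0.2,"y":2,"z":0,"turn":0},{"x":-0.2,"y":1.5,"z":0,"turn":0}]' &&  python3 -m crank '[{"x":0,"y":1,"z":0,"turn":0},{"x":0,"y":0,"z":0,"turn":0},{"x":0,"y":0,"z":0,"turn":0},{"x":0,"y":0,"z":0,"turn":0},{"x":0,"y":0,"z":0,"turn":0}]'
```

```text
time: 5.65
tool_pos: [0.6573, 0.1261, 0.1657]
tool_rot: [-0.0, 1.0, -0.0, 0.003]
contact_force: [-0.3, 0.6, -2.1]
gripper_width: 0.521
grasp_force: 61.5
time: 6.15
tool_pos: [0.6452, 0.0043, 0.1602]
tool_rot: [0.0, 1.0, -0.0, -0.001]
contact_force: [0.5, 0.5, -2.3]
gripper_width: 0.519
grasp_force: 61.5
time: 6.65
tool_pos: [0.6352, -0.1211, 0.1603]
tool_rot: [-0.0, 1.0, -0.001, -0.001]
contact_force: [-0.7, -0.2, -2.3]
gripper_width: 0.517
grasp_force: 61.6
time: 7.15
tool_pos: [0.6363, -0.1282, 0.1613]
tool_rot: [-0.0, 1.0, 0.001, -0.0]
contact_force: [0.2, 0.2, -2.2]
gripper_width: 0.519
grasp_force: 61.6
```

```bash
python3 -m crank '[{"x":0,"y":0,"z":1.5,"turn":0},{"x":0,"y":0,"z":2,"turn":0},{"x":0,"y":0,"z":2,"turn":0},{"x":0,"y":0,"z":2,"turn":0},{"x":0,"y":0,"z":1,"turn":0}]' && python3 -m crank '[{"x":0,"y":0,"z":0.6,"turn":0},{"x":0,"y":0,"z":0.4,"turn":0},{"x":0,"y":0,"z":0.3,"turn":0},{"x":0,"y":0,"z":0,"turn":0},{"x":0,"y":0,"z":0,"turn":0}]'
```

```text
time: 7.65
tool_pos: [0.6343, -0.1282, 0.0727]
tool_rot: [-0.001, 1.0, 0.0, -0.002]
contact_force: [-1.0, 0.5, -3.0]
gripper_width: 0.522
grasp_force: 61.5
time: 8.15
tool_pos: [0.6367, -0.1293, 0.0641]
tool_rot: [0.0, 1.0, -0.0, 0.001]
contact_force: [-0.2, -0.5, -1.9]
gripper_width: 0.519
grasp_force: 61.6
```

```bash
python3 -m crank '[{"x":0,"y":0,"z":0.2,"turn":0},{"x":0,"y":0,"z":0.1,"turn":0},{"x":0,"y":0,"z":0,"turn":0},{"x":0,"y":0,"z":0,"turn":0}]'
```

```text
time: 8.55
tool_pos: [0.6364, -0.1292, 0.0606]
tool_rot: [0.0, 1.0, -0.0, 0.0]
contact_force: [-0.1, -0.2, -1.6]
gripper_width: 0.52
grasp_force: 61.6
```

```bash
python3 -m crank '[{"x":0,"y":0,"z":0.05,"turn":0},{"x":0,"y":0,"z":0.05,"turn":0},{"x":0,"y":0,"z":0,"turn":0}]';python3 -m crank '[{"x":0,"y":0,"z":0.1,"turn":0},{"x":0,"y":0,"z":0,"turn":0},{"x":0,"y":0,"z":0,"turn":0}]'
```

```text
time: 8.85
tool_pos: [0.6367, -0.1293, 0.0606]
tool_rot: [0.0, 1.0, -0.0, 0.0]
contact_force: [-1.9, 1.0, 6.0]
gripper_width: 0.519
grasp_force: 62.3
time: 9.15
tool_pos: [0.637, -0.1293, 0.0606]
tool_rot: [0.0, 1.0, -0.0, 0.001]
contact_force: [-3.5, 1.4, 9.8]
gripper_width: 0.521
grasp_force: 62.8
```

```bash
python3 -m crank '[{"x":0,"y":0,"z":-0.1,"turn":0},{"x":0,"y":0,"z":0,"turn":0},{"x":0,"y":0,"z":0,"turn":0},{"x":0,"y":0,"z":0,"turn":0},{"x":0,"y":0,"z":0,"turn":0}]' 100 && python3 -m crank '[{"x":0,"y":0,"z":-1,"turn":0},{"x":0,"y":0,"z":-2,"turn":0},{"x":0,"y":0,"z":-3,"turn":0},{"x":0,"y":0,"z":-3,"turn":0},{"x":0,"y":0,"z":-3,"turn":0}]' && python3 -m crank '[{"x":-3,"y":3,"z":0,"turn":0},{"x":-3,"y":3,"z":0,"turn":0},{"x":-3,"y":3,"z":0,"turn":0},{"x":-3,"y":3,"z":0,"turn":0},{"x":-2,"y":2,"z":0,"turn":0}]' && python3 -m crank '[{"x":-1.2,"y":1.4,"z":0,"turn":0},{"x":0,"y":0,"z":0,"turn":-0.13},{"x":0,"y":0,"z":0,"turn":0},{"x":0,"y":0,"z":0,"turn":0},{"x":0,"y":0,"z":0,"turn":0}]'
python3 - <<'E'
from meas import *
p,d=manip.grab_frame("top");P=cloud("top",d)
c=tuple(int(v) for v in proj("top",[.636,-.129,.11]));print("noz on mat",circ(P,comp(P,.106,.122,c,25)))
p,d=manip.grab_frame("scene");cv2.imwrite("pics/scene2.png",p[:,:,::-1])
E
```

```text
time: 9.65
tool_pos: [0.636, -0.1291, 0.0589]
tool_rot: [-0.0, 1.0, -0.0, -0.0]
contact_force: [-0.0, -0.1, 0.1]
gripper_width: 0.998
grasp_force: 0.0
time: 10.15
tool_pos: [0.6362, -0.1291, 0.1813]
tool_rot: [0.0, 1.0, -0.0, 0.0]
contact_force: [0.8, -0.8, -0.2]
gripper_width: 1.003
grasp_force: 0.0
time: 10.65
tool_pos: [0.4945, -0.2707, 0.1803]
tool_rot: [0.001, 1.0, -0.001, 0.0]
contact_force: [0.1, 0.9, 1.0]
gripper_width: 0.999
grasp_force: 0.0
time: 11.15
tool_pos: [0.4845, -0.2828, 0.1796]
tool_rot: [0.0, 0.998, 0.064, 0.0]
contact_force: [-0.2, 0.7, -0.1]
gripper_width: 0.999
grasp_force: 0.0
noz on mat (array([ 636.9, -130.3]), 41.7, np.float64(0.1152))
```

View pics/scene2.png

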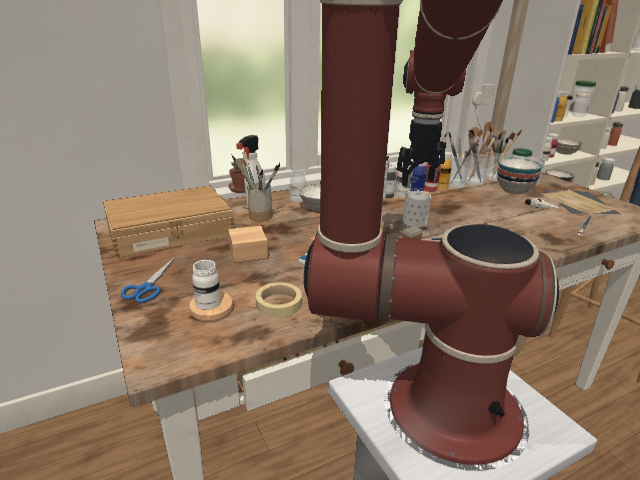

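The tall square block at (248,243) is now empty, and the gripper is at (425,165). The top view finds the nozzle bottle upright on the mat. Next I grip the cork.

```bash
python3 -m crank '[{"x":0,"y":0,"z":2,"turn":0},{"x":0,"y":0,"z":3,"turn":0},{"x":0,"y":0,"z":3,"turn":0},{"x":0,"y":0,"z":3,"turn":0},{"x":0,"y":0,"z":2,"turn":0}]' && python3 -m crank '[{"x":0,"y":0,"z":1,"turn":0},{"x":0,"y":0,"z":0.9,"turn":0},{"x":0,"y":0,"z":0.4,"turn":0},{"x":0,"y":0,"z":0,"turn":0},{"x":0,"y":0,"z":0,"turn":0}]' && python3 -m crank '[{"x":0,"y":0,"z":0,"turn":0},{"x":0,"y":0,"z":0,"turn":0},{"x":0,"y":0,"z":0,"turn":0},{"x":0,"y":0,"z":0,"turn":0},{"x":0,"y":0,"z":0,"turn":0}]' 0 && python3 -m crank '[{"x":0,"y":0,"z":0,"turn":0},{"x":0,"y":0,"z":0,"turn":0},{"x":0,"y":0,"z":0,"turn":0}]'
```

```text
time: 11.75
tool_pos: [0.4833, -0.2819, 0.0468]
tool_rot: [-0.001, 0.998, 0.065, -0.001]
contact_force: [-0.4, 0.0, 0.2]
gripper_width: 0.999
grasp_force: 0.0
time: 12.25
tool_pos: [0.4849, -0.2836, 0.0274]
tool_rot: [0.001, 0.998, 0.065, 0.001]
contact_force: [0.3, -0.2, 0.1]
gripper_width: 1.001
grasp_force: 0.0
time: 12.75
tool_pos: [0.4847, -0.2835, 0.0271]
tool_rot: [0.0, 0.998, 0.065, 0.001]
contact_force: [-0.4, -0.4, 2.7]
gripper_width: 0.527
grasp_force: 62.2
time: 13.05
tool_pos: [0.4847, -0.2835, 0.0271]
tool_rot: [0.0, 0.998, 0.065, 0.001]
contact_force: [0.2, -0.0, 5.9]
gripper_width: 0.528
grasp_force: 62.3
```

```bash
python3 -m crank '[{"x":0,"y":0,"z":-0.5,"turn":0},{"x":0,"y":0,"z":-1.5,"turn":0},{"x":0,"y":0,"z":-3,"turn":0},{"x":0,"y":0,"z":-3,"turn":0},{"x":0,"y":0,"z":-3,"turn":0}]' && python3 -m crank '[{"x":0,"y":0,"z":-3,"turn":0},{"x":0,"y":0,"z":-2,"turn":0},{"x":0,"y":0,"z":0,"turn":0.065},{"x":0,"y":0,"z":0,"turn":0.065},{"x":0.4,"y":-1,"z":0,"turn":0}]' && python3 -m crank '[{"x":1.1,"y":-2.8,"z":0,"turn":0},{"x":1.2,"y":-3,"z":0,"turn":0},{"x":1.2,"y":-3,"z":0,"turn":0},{"x":1.2,"y":-3,"z":0,"turn":0},{"x":1.2,"y":-3,"z":0,"turn":0}]' && python3 -m crank '[{"x":1.2,"y":-3,"z":0,"turn":0},{"x":1.2,"y":-3,"z":0,"turn":0},{"x":1.2,"y":-3,"z":0,"turn":0},{"x":1.2,"y":-3,"z":0,"turn":0},{"x":1.2,"y":-3,"z":0,"turn":0}]' && python3 -m crank '[{"x":1.2,"y":-3,"z":0,"turn":0},{"x":1.2,"y":-2.8,"z":0,"turn":0},{"x":1.1,"y":-2.5,"z":0,"turn":0},{"x":1,"y":-2,"z":0,"turn":0},{"x":0,"y":0,"z":0,"turn":0}]' && python3 -m crank '[{"x":0,"y":0,"z":0,"turn":0},{"x":0,"y":0,"z":0,"turn":0},{"x":0,"y":0,"z":0,"turn":0}]'
```

```text
time: 13.55
tool_pos: [0.4837, -0.2827, 0.1376]
tool_rot: [-0.0, 0.998, 0.065, -0.0]
contact_force: [-0.0, 0.7, -1.0]
gripper_width: 0.53
grasp_force: 61.8
time: 14.05
tool_pos: [0.4878, -0.2733, 0.1869]
tool_rot: [0.0, 1.0, -0.001, 0.0]
contact_force: [-0.5, 0.2, -1.2]
gripper_width: 0.533
grasp_force: 61.9
time: 14.55
tool_pos: [0.5472, -0.1229, 0.1862]
tool_rot: [-0.0, 1.0, 0.001, -0.0]
contact_force: [0.7, -1.4, -0.5]
gripper_width: 0.53
grasp_force: 61.9
time: 15.05
tool_pos: [0.607, 0.0271, 0.1862]
tool_rot: [-0.0, 1.0, 0.001, -0.0]
contact_force: [-0.5, -0.7, -1.8]
gripper_width: 0.527
grasp_force: 61.9
time: 15.55
tool_pos: [0.6521, 0.1311, 0.186]
tool_rot: [-0.0, 1.0, 0.002, -0.0]
contact_force: [0.0, -1.0, -1.7]
gripper_width: 0.526
grasp_force: 61.8
time: 15.85
tool_pos: [0.6518, 0.1272, 0.1863]
tool_rot: [0.0, 1.0, -0.0, -0.0]
contact_force: [0.6, -0.1, -1.3]
gripper_width: 0.528
grasp_force: 61.8
```

```bash
python3 -m crank '[{"x":0.1,"y":-0.1,"z":2,"turn":0},{"x":0,"y":0,"z":2.5,"turn":0},{"x":0,"y":0,"z":2.5,"turn":0},{"x":0,"y":0,"z":2,"turn":0},{"x":0,"y":0,"z":1.5,"turn":0}]' && python3 -m crank '[{"x":0,"y":0,"z":0.8,"turn":0},{"x":0,"y":0,"z":0.3,"turn":0},{"x":0,"y":0,"z":0,"turn":0},{"x":0,"y":0,"z":0,"turn":0}]' && python3 -m crank '[{"x":0,"y":0,"z":0.1,"turn":0},{"x":0,"y":0,"z":0.1,"turn":0},{"x":0,"y":0,"z":0,"turn":0},{"x":0,"y":0,"z":0,"turn":0}]' && python3 -m crank '[{"x":0,"y":0,"z":0.1,"turn":0},{"x":0,"y":0,"z":0,"turn":0},{"x":0,"y":0,"z":0,"turn":0}]'
```

```text
time: 16.35
tool_pos: [0.6523, 0.1281, 0.0796]
tool_rot: [0.0, 1.0, -0.001, -0.001]
contact_force: [-0.5, -0.4, -1.1]
gripper_width: 0.53
grasp_force: 61.8
time: 16.75
tool_pos: [0.6542, 0.1289, 0.0717]
tool_rot: [-0.0, 1.0, -0.0, 0.001]
contact_force: [0.8, -1.0, 0.1]
gripper_width: 0.529
grasp_force: 61.8
time: 17.15
tool_pos: [0.6533, 0.1289, 0.0684]
tool_rot: [-0.0, 1.0, -0.0, 0.0]
contact_force: [0.4, -0.1, -0.9]
gripper_width: 0.531
grasp_force: 61.8
time: 17.45
tool_pos: [0.6532, 0.1289, 0.0672]
tool_rot: [0.0, 1.0, -0.0, -0.0]
contact_force: [-0.4, -0.0, -1.0]
gripper_width: 0.528
grasp_force: 61.8
```

```bash
python3 -m crank '[{"x":0,"y":0,"z":0.08,"turn":0},{"x":0,"y":0,"z":0,"turn":0},{"x":0,"y":0,"z":0,"turn":0}]' && python3 -m crank '[{"x":0,"y":0,"z":0,"turn":0},{"x":0,"y":0,"z":0,"turn":0},{"x":0,"y":0,"z":0,"turn":0},{"x":0,"y":0,"z":0,"turn":0},{"x":0,"y":0,"z":0,"turn":0}]' 100 && python3 -m crank '[{"x":0,"y":0,"z":-2,"turn":0},{"x":0,"y":0,"z":-3,"turn":0},{"x":0,"y":0,"z":-4,"turn":0},{"x":0,"y":0,"z":-4,"turn":0},{"x":0,"y":0,"z":-4,"turn":0}]' && python3 -m crank '[{"x":-2,"y":1.5,"z":0,"turn":0},{"x":-3,"y":2.1,"z":0,"turn":0},{"x":-3,"y":2.1,"z":0,"turn":0},{"x":-3,"y":2.1,"z":0,"turn":0},{"x":-3,"y":2.1,"z":0,"turn":0}]' && python3 -m crank '[{"x":-3,"y":2.1,"z":0,"turn":0},{"x":-2,"y":1.5,"z":0,"turn":0},{"x":-1.8,"y":1.4,"z":0,"turn":0},{"x":0,"y":0,"z":0,"turn":0},{"x":0,"y":0,"z":0,"turn":0}]' && python3 -m crank '[{"x":0,"y":0,"z":0,"turn":0},{"x":0,"y":0,"z":0,"turn":0}]'
python3 - <<'E'
from meas import *
p,d=manip.grab_frame("top");P=cloud("top",d)
c=tuple(int(v) for v in proj("top",[.653,.128,.102]));print("cork",rect(P,comp(P,.095,.11,c,25)))
E
```

```text
time: 17.75
tool_pos: [0.6534, 0.1289, 0.0672]
tool_rot: [0.0, 1.0, -0.0, 0.0]
contact_force: [-3.3, 0.3, 4.0]
gripper_width: 0.531
grasp_force: 62.2
time: 18.25
tool_pos: [0.6532, 0.1289, 0.0664]
tool_rot: [-0.0, 1.0, -0.0, -0.0]
contact_force: [0.3, -0.1, -0.1]
gripper_width: 1.004
grasp_force: 0.0
time: 18.75
tool_pos: [0.653, 0.1289, 0.238]
tool_rot: [0.0, 1.0, -0.0, -0.0]
contact_force: [0.5, 0.9, 0.6]
gripper_width: 0.998
grasp_force: 0.0
time: 19.25
tool_pos: [0.512, 0.0293, 0.2364]
tool_rot: [0.0, 1.0, 0.0, 0.0]
contact_force: [0.1, 0.4, -0.5]
gripper_width: 1.001
grasp_force: 0.0
time: 19.75
tool_pos: [0.4454, -0.0201, 0.2368]
tool_rot: [-0.0, 1.0, -0.0, 0.001]
contact_force: [0.2, 0.0, -0.4]
gripper_width: 1.0
grasp_force: 0.0
time: 19.95
tool_pos: [0.4457, -0.0196, 0.2365]
tool_rot: [-0.0, 1.0, 0.0, -0.0]
contact_force: [0.1, 0.8, 0.2]
gripper_width: 1.003
grasp_force: 0.0
cork (array([654.1, 127.7]), array([33. , 45.3]), 1.0, np.float64(0.102))
```

```bash
python3 -m crank '[{"x":0,"y":0,"z":2,"turn":0},{"x":0,"y":0,"z":2.5,"turn":0},{"x":0,"y":0,"z":2.5,"turn":0},{"x":0,"y":0,"z":2,"turn":0},{"x":0,"y":0,"z":1.2,"turn":0}]' && python3 -m crank '[{"x":0,"y":0,"z":0.8,"turn":0},{"x":0,"y":0,"z":0.4,"turn":0},{"x":0,"y":0,"z":0,"turn":0},{"x":0,"y":0,"z":0,"turn":0},{"x":0,"y":0,"z":0,"turn":0}]' && python3 -m crank '[{"x":0,"y":0,"z":0,"turn":0},{"x":0,"y":0,"z":0,"turn":0},{"x":0,"y":0,"z":0,"turn":0},{"x":0,"y":0,"z":0,"turn":0},{"x":0,"y":0,"z":0,"turn":0}]' 0 && python3 -m crank '[{"x":0,"y":0,"z":0,"turn":0},{"x":0,"y":0,"z":0,"turn":0},{"x":0,"y":0,"z":0,"turn":0}]'
```

```text
time: 20.5
tool_pos: [0.4445, -0.0195, 0.1324]
tool_rot: [-0.0, 1.0, 0.0, -0.002]
contact_force: [-0.8, -0.3, -0.6]
gripper_width: 1.002
grasp_force: 0.0
time: 21.0
tool_pos: [0.4459, -0.0202, 0.1235]
tool_rot: [0.0, 1.0, -0.0, 0.001]
contact_force: [-0.0, -0.2, -0.5]
gripper_width: 1.001
grasp_force: 0.0
time: 21.5
tool_pos: [0.4458, -0.0202, 0.1233]
tool_rot: [0.0, 1.0, -0.0, 0.001]
contact_force: [0.8, -0.7, 3.8]
gripper_width: 0.591
grasp_force: 62.8
time: 21.8
tool_pos: [0.4458, -0.0202, 0.1233]
tool_rot: [0.0, 1.0, -0.0, 0.001]
contact_force: [1.2, 0.3, 5.4]
gripper_width: 0.596
grasp_force: 62.9
```

```bash
python3 -m crank '[{"x":0,"y":0,"z":-0.5,"turn":0},{"x":0,"y":0,"z":-1.5,"turn":0},{"x":0,"y":0,"z":-2,"turn":0},{"x":0,"y":0,"z":-2,"turn":0},{"x":0.1,"y":1,"z":0,"turn":0}]' && python3 -m crank '[{"x":0.3,"y":2,"z":0,"turn":0},{"x":0.5,"y":3,"z":0,"turn":0},{"x":0.5,"y":3,"z":0,"turn":0},{"x":0.5,"y":3,"z":0,"turn":0},{"x":0.5,"y":3,"z":0,"turn":0}]' && python3 -m crank '[{"x":0.5,"y":3,"z":0,"turn":0},{"x":0.5,"y":3,"z":0,"turn":0},{"x":0.5,"y":3,"z":0,"turn":0},{"x":0.3,"y":1.5,"z":0,"turn":0},{"x":0,"y":0.8,"z":0,"turn":0}]' && python3 -m crank '[{"x":0,"y":0,"z":0,"turn":0},{"x":0,"y":0,"z":0,"turn":0},{"x":0,"y":0,"z":0,"turn":0},{"x":0,"y":0,"z":0,"turn":0}]'
```

```text
time: 22.3
tool_pos: [0.4472, -0.03, 0.1845]
tool_rot: [0.0, 1.0, 0.001, 0.002]
contact_force: [0.1, -0.3, -1.4]
gripper_width: 0.593
grasp_force: 62.5
time: 22.8
tool_pos: [0.468, -0.1714, 0.1801]
tool_rot: [-0.001, 1.0, -0.0, -0.002]
contact_force: [0.6, -0.3, -0.6]
gripper_width: 0.593
grasp_force: 62.6
time: 23.3
tool_pos: [0.4863, -0.284, 0.1807]
tool_rot: [-0.001, 1.0, -0.001, -0.001]
contact_force: [-0.7, 1.2, -0.6]
gripper_width: 0.594
grasp_force: 62.7
time: 23.7
tool_pos: [0.4872, -0.2822, 0.1826]
tool_rot: [-0.0, 1.0, 0.001, 0.0]
contact_force: [0.2, -0.2, -1.7]
gripper_width: 0.596
grasp_force: 62.7
```

```bash
python3 -m crank '[{"x":0.1,"y":0.05,"z":1.5,"turn":0},{"x":0,"y":0,"z":2,"turn":0},{"x":0,"y":0,"z":2,"turn":0},{"x":0,"y":0,"z":2,"turn":0},{"x":0,"y":0,"z":1.2,"turn":0}]' && python3 -m crank '[{"x":0,"y":0,"z":0.6,"turn":0},{"x":0,"y":0,"z":0.3,"turn":0},{"x":0,"y":0,"z":0.1,"turn":0},{"x":0,"y":0,"z":0,"turn":0},{"x":0,"y":0,"z":0,"turn":0}]' && python3 -m crank '[{"x":0,"y":0,"z":0.1,"turn":0},{"x":0,"y":0,"z":0.05,"turn":0},{"x":0,"y":0,"z":0,"turn":0},{"x":0,"y":0,"z":0,"turn":0}]' && python3 -m crank '[{"x":0,"y":0,"z":0.08,"turn":0},{"x":0,"y":0,"z":0,"turn":0},{"x":0,"y":0,"z":0,"turn":0}]'
```

```text
time: 24.2
tool_pos: [0.487, -0.2823, 0.0925]
tool_rot: [-0.001, 1.0, 0.0, -0.001]
contact_force: [0.2, 0.2, -0.4]
gripper_width: 0.599
grasp_force: 62.6
time: 24.7
tool_pos: [0.4887, -0.284, 0.0865]
tool_rot: [0.001, 1.0, -0.0, 0.001]
contact_force: [-0.2, 0.0, -1.0]
gripper_width: 0.597
grasp_force: 62.6
time: 25.1
tool_pos: [0.4881, -0.2836, 0.084]
tool_rot: [-0.0, 1.0, -0.0, -0.0]
contact_force: [-0.6, -0.3, -1.1]
gripper_width: 0.597
grasp_force: 62.6
time: 25.4
tool_pos: [0.4882, -0.2837, 0.0833]
tool_rot: [0.0, 1.0, -0.0, 0.0]
contact_force: [-1.0, 0.4, -1.0]
gripper_width: 0.597
grasp_force: 62.7
```

```bash
python3 -m crank '[{"x":0,"y":0,"z":0.08,"turn":0},{"x":0,"y":0,"z":0,"turn":0},{"x":0,"y":0,"z":0,"turn":0}]' && python3 -m crank '[{"x":0,"y":0,"z":0,"turn":0},{"x":0,"y":0,"z":0,"turn":0},{"x":0,"y":0,"z":0,"turn":0},{"x":0,"y":0,"z":0,"turn":0},{"x":0,"y":0,"z":0,"turn":0}]' 100 && python3 -m crank '[{"x":0,"y":0,"z":-2,"turn":0},{"x":0,"y":0,"z":-2.5,"turn":0},{"x":0,"y":0,"z":-3,"turn":0},{"x":0,"y":0,"z":-3,"turn":0},{"x":0,"y":0,"z":-2.5,"turn":0}]' && python3 -m crank '[{"x":0,"y":-1,"z":0,"turn":0},{"x":-0.1,"y":-2,"z":0,"turn":0},{"x":-0.3,"y":-3.5,"z":0,"turn":0},{"x":-0.3,"y":-3.5,"z":0,"turn":0},{"x":-0.3,"y":-3.5,"z":0,"turn":0}]' && python3 -m crank '[{"x":-0.3,"y":-3.5,"z":0,"turn":0},{"x":-0.3,"y":-3.5,"z":0,"turn":0},{"x":-0.3,"y":-3.5,"z":0,"turn":0},{"x":-0.3,"y":-3.5,"z":0,"turn":0},{"x":-0.3,"y":-3.5,"z":0,"turn":0}]' && python3 -m crank '[{"x":-0.3,"y":-3.5,"z":0,"turn":0},{"x":-0.3,"y":-3.5,"z":0,"turn":0},{"x":-0.3,"y":-3.5,"z":0,"turn":0},{"x":-0.3,"y":-3.5,"z":0,"turn":0},{"x":-0.3,"y":-3.5,"z":0,"turn":0}]' && python3 -m crank '[{"x":-0.1,"y":-3.5,"z":0,"turn":0},{"x":0,"y":-3,"z":0,"turn":0},{"x":0,"y":-2,"z":0,"turn":0},{"x":0,"y":0,"z":0,"turn":0},{"x":0,"y":0,"z":0,"turn":0}]' && python3 -m crank '[{"x":0,"y":0,"z":0,"turn":0},{"x":0,"y":0,"z":0,"turn":0}]'
python3 - <<'E'
from meas import *
p,d=manip.grab_frame("top");P=cloud("top",d);cv2.imwrite("pics/top3.png",p[:,:,::-1])
c=tuple(int(v) for v in proj("top",[.488,-.283,.145]));print("cap",circ(P,comp(P,.138,.152,c,25)))
E
```

```text
time: 25.7
tool_pos: [0.4884, -0.2837, 0.0833]
tool_rot: [0.0, 1.0, -0.0, 0.0]
contact_force: [-2.2, 1.5, 5.9]
gripper_width: 0.598
grasp_force: 63.3
time: 26.2
tool_pos: [0.4881, -0.2835, 0.0822]
tool_rot: [-0.0, 1.0, -0.0, -0.0]
contact_force: [-0.5, 0.3, 0.3]
gripper_width: 1.001
grasp_force: 0.0
time: 26.7
tool_pos: [0.4884, -0.2838, 0.2143]
tool_rot: [0.0, 1.0, -0.0, 0.001]
contact_force: [1.1, 0.5, -0.2]
gripper_width: 1.0
grasp_force: 0.0
time: 27.2
tool_pos: [0.4765, -0.1456, 0.2097]
tool_rot: [-0.001, 1.0, -0.0, -0.002]
contact_force: [0.6, -0.0, -0.4]
gripper_width: 1.002
grasp_force: 0.0
time: 27.7
tool_pos: [0.461, 0.029, 0.2098]
tool_rot: [-0.0, 1.0, 0.0, -0.002]
contact_force: [-0.1, -0.0, 0.5]
gripper_width: 0.999
grasp_force: 0.0
time: 28.2
tool_pos: [0.4457, 0.2034, 0.2098]
tool_rot: [0.0, 1.0, 0.0, -0.002]
contact_force: [0.0, -1.6, -0.0]
gripper_width: 1.0
grasp_force: 0.0
time: 28.7
tool_pos: [0.4455, 0.2864, 0.2104]
tool_rot: [0.001, 1.0, 0.001, -0.002]
contact_force: [1.3, 0.1, -0.0]
gripper_width: 1.001
grasp_force: 0.0
time: 28.9
tool_pos: [0.447, 0.2856, 0.212]
tool_rot: [0.0, 1.0, -0.001, -0.0]
contact_force: [0.1, 0.7, 0.0]
gripper_width: 1.001
grasp_force: 0.0
cap (array([ 489.1, -284.3]), 47.4, np.float64(0.1452))
```

View pics/top3.png

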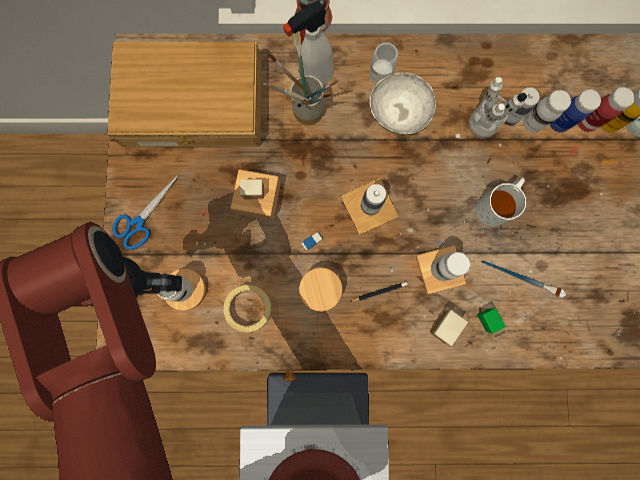

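The top view shows the cork on the tall square block (252,189), the nozzle bottle on the mat (374,196) and the capped bottle on the low square block (455,264). The tall round block at (321,289) is free. The jar is next.

```bash
python3 -m crank '[{"x":0.05,"y":-0.6,"z":0,"turn":0},{"x":0,"y":0,"z":2,"turn":0},{"x":0,"y":0,"z":3,"turn":0},{"x":0,"y":0,"z":3,"turn":0},{"x":0,"y":0,"z":2,"turn":0}]' && python3 -m crank '[{"x":0,"y":0,"z":2,"turn":0},{"x":0,"y":0,"z":2,"turn":0},{"x":0,"y":0,"z":1.2,"turn":0},{"x":0,"y":0,"z":0.6,"turn":0},{"x":0,"y":0,"z":0.3,"turn":0}]' &&  python3 -m crank '[{"x":0,"y":0,"z":0,"turn":0},{"x":0,"y":0,"z":0,"turn":0},{"x":0,"y":0,"z":0,"turn":0}]' && python3 -m crank '[{"x":0,"y":0,"z":0,"turn":0},{"x":0,"y":0,"z":0,"turn":0},{"x":0,"y":0,"z":0,"turn":0},{"x":0,"y":0,"z":0,"turn":0},{"x":0,"y":0,"z":0,"turn":0}]' 0 && python3 -m crank '[{"x":0,"y":0,"z":0,"turn":0},{"x":0,"y":0,"z":0,"turn":0},{"x":0,"y":0,"z":0,"turn":0}]'
```

```text
time: 29.45
tool_pos: [0.447, 0.292, 0.1102]
tool_rot: [0.0, 1.0, -0.0, -0.001]
contact_force: [0.1, -0.3, -0.5]
gripper_width: 1.001
grasp_force: 0.0
time: 29.95
tool_pos: [0.4479, 0.2925, 0.0512]
tool_rot: [-0.0, 1.0, -0.0, -0.0]
contact_force: [0.3, 0.6, 0.5]
gripper_width: 1.003
grasp_force: 0.0
time: 30.25
tool_pos: [0.4484, 0.2928, 0.0524]
tool_rot: [-0.0, 1.0, -0.0, 0.001]
contact_force: [-0.7, 0.7, 0.4]
gripper_width: 0.999
grasp_force: 0.0
time: 30.75
tool_pos: [0.4482, 0.2925, 0.052]
tool_rot: [-0.0, 1.0, -0.0, 0.0]
contact_force: [-0.4, -0.5, 3.6]
gripper_width: 0.614
grasp_force: 63.1
time: 31.05
tool_pos: [0.4482, 0.2925, 0.052]
tool_rot: [-0.0, 1.0, -0.0, 0.0]
contact_force: [-1.5, -1.5, 5.0]
gripper_width: 0.615
grasp_force: 63.2
```

```bash
python3 -m crank '[{"x":0,"y":0,"z":-0.5,"turn":0},{"x":0,"y":0,"z":-1.5,"turn":0},{"x":0,"y":0,"z":-3,"turn":0},{"x":0,"y":0,"z":-3,"turn":0},{"x":0,"y":0,"z":-2,"turn":0}]' && python3 -m crank '[{"x":0,"y":1,"z":0,"turn":0},{"x":0,"y":2,"z":0,"turn":0},{"x":0,"y":3,"z":0,"turn":0},{"x":0,"y":3,"z":0,"turn":0},{"x":0,"y":3,"z":0,"turn":0}]' && python3 -m crank '[{"x":0,"y":3,"z":0,"turn":0},{"x":0,"y":3,"z":0,"turn":0},{"x":0,"y":3,"z":0,"turn":0},{"x":0,"y":3,"z":0,"turn":0},{"x":0,"y":3,"z":0,"turn":0}]' && python3 -m crank '[{"x":-0.2,"y":2,"z":0,"turn":0},{"x":-0.2,"y":1.5,"z":0,"turn":0},{"x":0,"y":0,"z":0,"turn":0},{"x":0,"y":0,"z":0,"turn":0},{"x":0,"y":0,"z":0,"turn":0}]'
```

```text
time: 31.55
tool_pos: [0.4483, 0.2929, 0.1544]
tool_rot: [-0.001, 1.0, -0.0, 0.001]
contact_force: [-0.0, -0.2, -0.4]
gripper_width: 0.608
grasp_force: 62.9
time: 32.05
tool_pos: [0.4464, 0.1708, 0.1497]
tool_rot: [0.0, 1.0, 0.0, -0.001]
contact_force: [0.4, -0.0, -0.7]
gripper_width: 0.613
grasp_force: 62.9
time: 32.55
tool_pos: [0.4462, 0.021, 0.1497]
tool_rot: [-0.0, 1.0, -0.0, -0.001]
contact_force: [-0.0, -0.3, -1.5]
gripper_width: 0.609
grasp_force: 62.9
time: 33.05
tool_pos: [0.4433, -0.012, 0.1508]
tool_rot: [-0.0, 1.0, 0.0, -0.001]
contact_force: [0.0, 0.0, -1.1]
gripper_width: 0.607
grasp_force: 63.0
```

```bash
python3 -m crank '[{"x":0.1,"y":0.25,"z":1,"turn":0},{"x":0,"y":0,"z":2,"turn":0},{"x":0,"y":0,"z":1.5,"turn":0},{"x":0,"y":0,"z":0.8,"turn":0},{"x":0,"y":0,"z":0.3,"turn":0}]' && python3 -m crank '[{"x":0,"y":0,"z":0,"turn":0},{"x":0,"y":0,"z":0,"turn":0},{"x":0,"y":0,"z":0,"turn":0}]' && python3 -m crank '[{"x":0,"y":0,"z":0.1,"turn":0},{"x":0,"y":0,"z":0.08,"turn":0},{"x":0,"y":0,"z":0,"turn":0},{"x":0,"y":0,"z":0,"turn":0}]'
```

```text
time: 33.55
tool_pos: [0.4439, -0.0146, 0.0939]
tool_rot: [-0.0, 1.0, 0.0, -0.001]
contact_force: [-0.6, 0.5, -0.7]
gripper_width: 0.605
grasp_force: 63.0
time: 33.85
tool_pos: [0.4454, -0.0152, 0.0963]
tool_rot: [0.0, 1.0, -0.0, 0.001]
contact_force: [-0.1, 1.2, -1.7]
gripper_width: 0.611
grasp_force: 63.0
time: 34.25
tool_pos: [0.4447, -0.0151, 0.0936]
tool_rot: [-0.0, 1.0, -0.0, -0.0]
contact_force: [-0.5, 0.5, -1.2]
gripper_width: 0.611
grasp_force: 63.0
```

```bash
python3 -m crank '[{"x":0,"y":0,"z":0.08,"turn":0},{"x":0,"y":0,"z":0.08,"turn":0},{"x":0,"y":0,"z":0,"turn":0},{"x":0,"y":0,"z":0,"turn":0}]' && python3 -m crank '[{"x":0,"y":0,"z":0.08,"turn":0},{"x":0,"y":0,"z":0,"turn":0},{"x":0,"y":0,"z":0,"turn":0}]'
```

```text
time: 34.65
tool_pos: [0.4448, -0.0151, 0.0921]
tool_rot: [0.0, 1.0, -0.0, 0.0]
contact_force: [-0.3, -0.1, 1.2]
gripper_width: 0.61
grasp_force: 63.0
time: 34.95
tool_pos: [0.445, -0.0151, 0.092]
tool_rot: [0.0, 1.0, -0.0, 0.0]
contact_force: [-1.7, 1.3, 4.8]
gripper_width: 0.609
grasp_force: 63.6
```

```bash
python3 -m crank '[{"x":0,"y":0,"z":0,"turn":0},{"x":0,"y":0,"z":0,"turn":0},{"x":0,"y":0,"z":0,"turn":0},{"x":0,"y":0,"z":0,"turn":0},{"x":0,"y":0,"z":0,"turn":0}]' 100 && python3 -m crank '[{"x":0,"y":0,"z":-2,"turn":0},{"x":0,"y":0,"z":-2.5,"turn":0},{"x":0,"y":0,"z":-3,"turn":0},{"x":0,"y":0,"z":-2.5,"turn":0},{"x":0,"y":0,"z":-2,"turn":0}]' && python3 -m crank '[{"x":2,"y":1.2,"z":0,"turn":0},{"x":3,"y":1.8,"z":0,"turn":0},{"x":3,"y":1.8,"z":0,"turn":0},{"x":3,"y":1.8,"z":0,"turn":0},{"x":3,"y":1.8,"z":0,"turn":0}]' && python3 -m crank '[{"x":3,"y":1.8,"z":0,"turn":0},{"x":2.1,"y":1.3,"z":0,"turn":0},{"x":0,"y":0,"z":0,"turn":0},{"x":0,"y":0,"z":0,"turn":0},{"x":0,"y":0,"z":0,"turn":0}]'
python3 - <<'E'
from meas import *
p,d=manip.grab_frame("top");P=cloud("top",d)
c=tuple(int(v) for v in proj("top",[.444,-.015,.15]));print("jar",circ(P,comp(P,.142,.16,c,25)))
print("rl",circ(P,comp(P,.013,.026,(183,289),40)),"rt",circ(P,comp(P,.054,.066,(321,288),36)))
E
```

```text
time: 35.45
tool_pos: [0.4446, -0.015, 0.091]
tool_rot: [-0.0, 1.0, -0.0, -0.0]
contact_force: [-0.2, 0.1, -1.3]
gripper_width: 0.996
grasp_force: 0.0
time: 35.95
tool_pos: [0.4451, -0.0152, 0.2131]
tool_rot: [0.0, 1.0, -0.0, 0.001]
contact_force: [0.9, -0.4, 0.4]
gripper_width: 1.004
grasp_force: 0.0
time: 36.45
tool_pos: [0.5858, -0.0999, 0.2109]
tool_rot: [-0.0, 1.0, -0.0, -0.0]
contact_force: [0.8, -0.1, 0.3]
gripper_width: 0.997
grasp_force: 0.0
time: 36.95
tool_pos: [0.635, -0.1296, 0.211]
tool_rot: [-0.0, 1.0, 0.0, -0.0]
contact_force: [1.2, 0.4, -0.1]
gripper_width: 1.0
grasp_force: 0.0
jar (array([448.9,  -2.7]), 32.4, np.float64(0.1535))
rl (array([447.2, 284.5]), 92.5, np.float64(0.0196)) rt (array([451.5,   1.4]), 81.2, np.float64(0.0596))
```

```bash
python3 -m crank '[{"x":0.15,"y":0,"z":2,"turn":0},{"x":0,"y":0,"z":3,"turn":0},{"x":0,"y":0,"z":3,"turn":0},{"x":0,"y":0,"z":3,"turn":0},{"x":0,"y":0,"z":2,"turn":0}]' && python3 -m crank '[{"x":0,"y":0,"z":1.2,"turn":0},{"x":0,"y":0,"z":0.6,"turn":0},{"x":0,"y":0,"z":0.3,"turn":0},{"x":0,"y":0,"z":0,"turn":0},{"x":0,"y":0,"z":0,"turn":0}]' && python3 -m crank '[{"x":0,"y":0,"z":0,"turn":0},{"x":0,"y":0,"z":0,"turn":0},{"x":0,"y":0,"z":0,"turn":0},{"x":0,"y":0,"z":0,"turn":0},{"x":0,"y":0,"z":0,"turn":0}]' 0 && python3 -m crank '[{"x":0,"y":0,"z":0,"turn":0},{"x":0,"y":0,"z":0,"turn":0},{"x":0,"y":0,"z":0,"turn":0}]'
```

```text
time: 37.5
tool_pos: [0.6353, -0.1291, 0.0789]
tool_rot: [-0.0, 1.0, 0.0, -0.001]
contact_force: [-0.3, -0.1, -0.3]
gripper_width: 0.998
grasp_force: 0.0
time: 38.0
tool_pos: [0.638, -0.1304, 0.0616]
tool_rot: [0.0, 1.0, -0.0, 0.001]
contact_force: [0.1, -0.1, -0.8]
gripper_width: 1.0
grasp_force: 0.0
time: 38.5
tool_pos: [0.6378, -0.1302, 0.0611]
tool_rot: [0.0, 1.0, -0.0, 0.001]
contact_force: [0.1, 1.1, 3.5]
gripper_width: 0.513
grasp_force: 61.8
time: 38.8
tool_pos: [0.6378, -0.1302, 0.061]
tool_rot: [0.0, 1.0, -0.0, 0.001]
contact_force: [0.7, 0.7, 5.2]
gripper_width: 0.516
grasp_force: 61.9
```

```bash
python3 -m crank '[{"x":0,"y":0,"z":-0.5,"turn":0},{"x":0,"y":0,"z":-1.5,"turn":0},{"x":0,"y":0,"z":-3,"turn":0},{"x":0,"y":0,"z":-4,"turn":0},{"x":0,"y":0,"z":-4,"turn":0}]' && python3 -m crank '[{"x":-0.5,"y":-1,"z":0,"turn":0},{"x":-1,"y":-2,"z":0,"turn":0},{"x":-1.4,"y":-3,"z":0,"turn":0},{"x":-1.4,"y":-3,"z":0,"turn":0},{"x":-1.4,"y":-3,"z":0,"turn":0}]' && python3 -m crank '[{"x":-1.4,"y":-3,"z":0,"turn":0},{"x":-1.4,"y":-3,"z":0,"turn":0},{"x":-1.4,"y":-3,"z":0,"turn":0},{"x":-1.4,"y":-3,"z":0,"turn":0},{"x":-1.4,"y":-3,"z":0,"turn":0}]' && python3 -m crank '[{"x":-1.4,"y":-3,"z":0,"turn":0},{"x":-1.4,"y":-3,"z":0,"turn":0},{"x":-1.3,"y":-3,"z":0,"turn":0},{"x":-0.8,"y":-2,"z":0,"turn":0},{"x":-0.4,"y":-1,"z":0,"turn":0}]' && python3 -m crank '[{"x":0,"y":-0.5,"z":0,"turn":0},{"x":0,"y":0,"z":0,"turn":0},{"x":0,"y":0,"z":0,"turn":0},{"x":0,"y":0,"z":0,"turn":0},{"x":0,"y":0,"z":0,"turn":0}]'
```

```text
time: 39.3
tool_pos: [0.6361, -0.1299, 0.1907]
tool_rot: [-0.0, 1.0, -0.0, -0.001]
contact_force: [-0.0, -0.2, -1.8]
gripper_width: 0.516
grasp_force: 61.6
time: 39.8
tool_pos: [0.5785, -0.0089, 0.1888]
tool_rot: [-0.0, 1.0, -0.0, -0.001]
contact_force: [-0.1, 0.9, -2.2]
gripper_width: 0.513
grasp_force: 61.6
time: 40.3
tool_pos: [0.5084, 0.141, 0.189]
tool_rot: [0.0, 1.0, -0.0, -0.001]
contact_force: [0.3, 0.6, -2.1]
gripper_width: 0.519
grasp_force: 61.6
time: 40.8
tool_pos: [0.4555, 0.2611, 0.1891]
tool_rot: [0.0, 1.0, 0.001, -0.001]
contact_force: [-0.2, -0.8, -1.8]
gripper_width: 0.513
grasp_force: 61.7
time: 41.3
tool_pos: [0.4576, 0.2643, 0.1902]
tool_rot: [0.0, 1.0, -0.001, 0.0]
contact_force: [0.2, -0.3, -3.3]
gripper_width: 0.52
grasp_force: 61.7
```

```bash
python3 -m crank '[{"x":-0.6,"y":-1.2,"z":0,"turn":0},{"x":-0.4,"y":-0.8,"z":0,"turn":0},{"x":0,"y":0,"z":0,"turn":0},{"x":0,"y":0,"z":0,"turn":0}]' && python3 -m crank '[{"x":0,"y":0,"z":1.5,"turn":0},{"x":0,"y":0,"z":2.5,"turn":0},{"x":0,"y":0,"z":2.5,"turn":0},{"x":0,"y":0,"z":2,"turn":0},{"x":0,"y":0,"z":1.2,"turn":0}]' && python3 -m crank '[{"x":0,"y":0,"z":0.6,"turn":0},{"x":0,"y":0,"z":0.3,"turn":0},{"x":0,"y":0,"z":0,"turn":0},{"x":0,"y":0,"z":0,"turn":0},{"x":0,"y":0,"z":0,"turn":0}]'
python3 - <<'E'
from meas import *
p,d=manip.grab_frame("top");P=cloud("top",d)
c=tuple(int(v) for v in proj("top",[.444,-.015,.15]));print("jar",circ(P,comp(P,.142,.16,c,25)))
print("rt",circ(P,comp(P,.054,.066,(321,288),36)))
E
```

```text
time: 41.7
tool_pos: [0.447, 0.2854, 0.1902]
tool_rot: [0.0, 1.0, 0.0, 0.0]
contact_force: [0.3, 0.6, -2.1]
gripper_width: 0.515
grasp_force: 61.8
time: 42.2
tool_pos: [0.4456, 0.2839, 0.0899]
tool_rot: [0.001, 1.0, -0.0, -0.002]
contact_force: [-0.4, -0.5, -2.7]
gripper_width: 0.515
grasp_force: 61.7
time: 42.7
tool_pos: [0.448, 0.2852, 0.0853]
tool_rot: [-0.0, 1.0, -0.0, 0.001]
contact_force: [-0.2, 0.5, -3.0]
gripper_width: 0.516
grasp_force: 61.7
jar (array([444.9, -16.6]), 46.2, np.float64(0.1526))
rt (array([444.5, -16.1]), 91.7, np.float64(0.0595))
```

Jar is centred. Now I lower the nozzle bottle the last 7 mm.

```bash
python3 -m crank '[{"x":0,"y":0,"z":0.3,"turn":0},{"x":0,"y":0,"z":0.2,"turn":0},{"x":0,"y":0,"z":0,"turn":0},{"x":0,"y":0,"z":0,"turn":0},{"x":0,"y":0,"z":0,"turn":0}]' && python3 -m crank '[{"x":0,"y":0,"z":0.08,"turn":0},{"x":0,"y":0,"z":0.05,"turn":0},{"x":0,"y":0,"z":0,"turn":0},{"x":0,"y":0,"z":0,"turn":0}]' && python3 -m crank '[{"x":0,"y":0,"z":0.08,"turn":0},{"x":0,"y":0,"z":0,"turn":0},{"x":0,"y":0,"z":0,"turn":0}]'
```

```text
time: 43.25
tool_pos: [0.4473, 0.2849, 0.0792]
tool_rot: [0.0, 1.0, -0.0, -0.0]
contact_force: [-1.3, -0.5, -1.7]
gripper_width: 0.519
grasp_force: 61.7
time: 43.65
tool_pos: [0.4474, 0.285, 0.0781]
tool_rot: [-0.0, 1.0, -0.0, 0.0]
contact_force: [-0.6, -0.6, -0.2]
gripper_width: 0.515
grasp_force: 61.8
time: 43.95
tool_pos: [0.4476, 0.285, 0.0781]
tool_rot: [-0.0, 1.0, -0.0, 0.0]
contact_force: [-2.4, -1.8, 5.4]
gripper_width: 0.513
grasp_force: 62.5
```

Touching, so I release, rise and back off toward the middle of the table for a final check.

```bash
python3 -m crank '[{"x":0,"y":0,"z":0,"turn":0},{"x":0,"y":0,"z":0,"turn":0},{"x":0,"y":0,"z":0,"turn":0},{"x":0,"y":0,"z":0,"turn":0},{"x":0,"y":0,"z":0,"turn":0}]' 100 && python3 -m crank '[{"x":0,"y":0,"z":-2,"turn":0},{"x":0,"y":0,"z":-3,"turn":0},{"x":0,"y":0,"z":-4,"turn":0},{"x":0,"y":0,"z":-4,"turn":0},{"x":0,"y":0,"z":-4,"turn":0}]' && python3 -m crank '[{"x":0,"y":-2,"z":-2,"turn":0},{"x":0,"y":-4,"z":0,"turn":0},{"x":0,"y":-4,"z":0,"turn":0},{"x":0,"y":-4,"z":0,"turn":0},{"x":0,"y":0,"z":0,"turn":0}]' && python3 -m crank '[{"x":0,"y":0,"z":0,"turn":0},{"x":0,"y":0,"z":0,"turn":0},{"x":0,"y":0,"z":0,"turn":0}]'
python3 - <<'E'
from meas import *
p,d=manip.grab_frame("top");P=cloud("top",d);cv2.imwrite("pics/top4.png",p[:,:,::-1])
f=lambda *x:tuple(int(v) for v in proj("top",x))
print("noz",circ(P,comp(P,.122,.14,f(.446,.285,.132),25)))
print("jar",circ(P,comp(P,.142,.16,f(.444,-.015,.15),25)),"cap",circ(P,comp(P,.138,.152,f(.488,-.283,.145),25)))
print("cork",rect(P,comp(P,.095,.11,f(.653,.128,.102),25)))
E
```

```text
time: 44.45
tool_pos: [0.4473, 0.2849, 0.077]
tool_rot: [0.0, 1.0, -0.0, -0.0]
contact_force: [1.6, -0.2, 1.0]
gripper_width: 1.003
grasp_force: 0.0
time: 44.95
tool_pos: [0.447, 0.2848, 0.2485]
tool_rot: [0.0, 1.0, -0.0, -0.0]
contact_force: [-0.0, 0.7, 0.2]
gripper_width: 1.0
grasp_force: 0.0
time: 45.45
tool_pos: [0.4465, 0.4284, 0.2663]
tool_rot: [-0.0, 1.0, 0.002, -0.001]
contact_force: [-0.5, -0.6, -1.0]
gripper_width: 0.995
grasp_force: 0.0
time: 45.75
tool_pos: [0.4475, 0.424, 0.2673]
tool_rot: [0.0, 1.0, -0.001, 0.0]
contact_force: [0.1, -0.2, -0.0]
gripper_width: 0.999
grasp_force: 0.0
noz (array([447.7, 284.2]), 42.2, np.float64(0.1326))
jar (array([444.8, -16.6]), 46.0, np.float64(0.1529)) cap (array([ 489.7, -283.9]), 47.2, np.float64(0.1451))
cork (array([654. , 127.7]), array([32.6, 45.3]), 0.7, np.float64(0.1021))
```

View pics/top4.png

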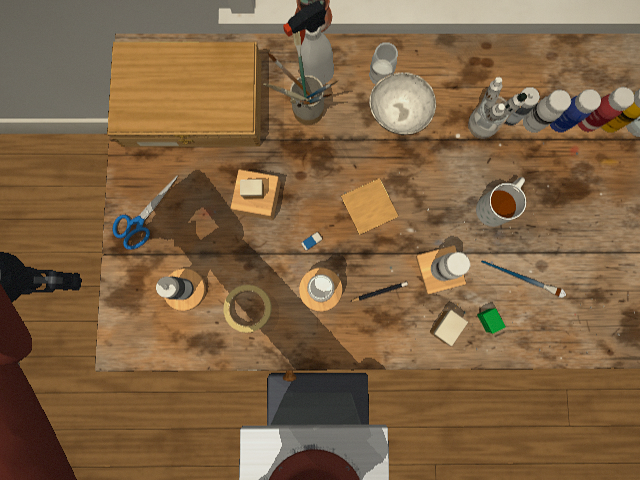

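The top view shows every thing upright in the middle of its block: nozzle bottle (172,287), jar (320,288), capped bottle (453,265) and cork (252,189). The mat at (370,206) is empty and the arm is clear on the left.

```bash
python3 -c "
from plant import manip
print(manip.job_done())"
```

```text
the job is handed in; nothing more can be done
None
```

I handed the job in at about 46 s: all four things are upright on their new blocks, within about 2 mm of the middle in the last top-camera check, the mat is empty, and nothing was knocked over.

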